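# Reverse the ratchet and clamp the gearbox

## Task

The black motor gearbox stands loose in the bench clamp, whose ratchet is still set to open. Flip the ratchet's thumb lever over to the other side, then check it by swinging the long handle all the way back towards the robot: it must click back freely while the sliding jaw stands still. Then work the handle to and fro by its knob until the jaw holds the gearbox firmly against the fixed stop, and let go; move the jaw only with the handle, leave the lever on its new side and the other parts where they lie.

Things in the scene. Friction and masses are not known exactly. Their poses are not given: they have to be found in the camera images.
- clamp: Fixed grey bench clamp, bed 110 x 275 x 20 mm. Origin at table level under the vertical ratchet axis, z up. Its y axis runs along the bed from the ratchet head to the sliding jaw and the stop (bed from y = -60 to 215 mm); its x axis points away from the robot, within 0.25 rad.
- axis_top (a point): Centre of the flat top of the ratchet head, a steel drum 88 mm across, on the ratchet axis 60 mm above the table. Lever at +0.3: the handle drives the jaw shut when its angle grows (20 mm of jaw per rad, about 4 N at the knob, a jolt as it bites) and free-wheels with under 2 N, clicking every 0.35 rad, when it falls. Lever at -0.3: a falling angle drives the jaw open, a growing one free-wheels.
- handle (a joint): Handle angle about the vertical ratchet axis, rad, stops at -0.65 and +0.65. At 0 it points along the clamp's -y; growing values swing the knob away from the robot (counter-clockwise from above). Starts at 0.2 to 0.6. Two to four closing strokes are needed; up to 0.35 rad is lost at each reversal before it bites. It stalls hard when the gearbox is tight.
- knob (a point): Centre of the upright black cylindrical knob at the end of the handle, 22 mm in diameter, 50 mm high, its centre 82 mm above the table and 100 mm from the ratchet axis. It does not turn on the handle. Axes are the handle's: -y points outward from the ratchet axis, x is the way the knob moves when the handle angle grows, z up.
- lever (a joint): Tilt of the ratchet's thumb lever, rad, stops at -0.3 and +0.3, stays where it is left (about 3 N at its tip moves it). Negative (start): leans to the handle's -x, the robot's side, and the ratchet opens the clamp. Positive: leans to the handle's +x, away from the robot, and the ratchet closes the clamp.
- lever_tip (a point): Middle of the top end of the black thumb lever, a paddle 10 mm thick, 22 mm wide, 38 mm up from its pivot. The pivot is on the ratchet axis 66 mm above the table, its axle along the handle, so the lever turns with the handle and tips across it. The point's -y axis points along the handle to the knob, z up along the paddle.
- jaw: Sliding steel jaw, 64 wide, 20 thick, top 63 mm above the table. Origin in the middle of its clamping face, at the height of the bed's top (20 mm above the table); slides along the clamp's +y towards the stop. Starts at clamp y = 85 mm. Not to be pushed with the fingers.
- stop: Fixed steel stop block on the bed, 84 x 22 x 45 mm. Origin at the foot of the face that looks at the jaw, 20 mm above the table; its y axis runs along the clamp's y. The face lies 147 to 167 mm along the clamp's y.
- gearbox: Loose matte black motor gearbox, box 50 x 36 x 32 mm (36 mm along the clamp's y, between jaw and stop) with a steel motor can out to its -x. Origin at the centre of its underside, on the bed. 3 to 9 mm away from the stop at the start. Held firmly, it leaves 36 mm between jaw and stop.
- wheel1: Bystander: rubber-tired wheel with yellow hub lying flat beside the clamp, 66 mm across, 28 mm high; origin under its centre.
- wheel2: Bystander: second such wheel, left on the table; origin under its centre.
- sensor: Bystander: red infrared distance sensor, 20 x 44 x 19 mm; origin under its centre.
- battery_holder: Bystander: chrome battery holder, 66 x 62 x 18 mm; origin under its centre.
- screwdriver: Bystander: screwdriver 170 mm long lying on the table.
- sprocket: Bystander: aluminium sprocket 48 mm across, 12 mm high; origin under its centre.
Not all that is in view belongs to the job. Of the things shaped like the gearbox, the black one is meant.

How it is judged (in metres and radians):
On the way, in this order (a step that is already met when the one before it is completed fails the run):
1. the lever has been flipped to the closing side (beyond +0.22 rad) before the jaw has moved 4 mm (value of joint lever above 0.22 rad and distance of jaw from where it was at the start of the episode below 0.004 m), for 0.2 s.
2. free-wheel check: the handle has been swung back below -0.4 rad with the jaw still within 4 mm of where it started (value of joint lever above 0.2 rad and value of joint handle below -0.4 rad and distance of jaw from where it was at the start of the episode below 0.004 m), for 0.1 s.
3. the jaw has closed on the gearbox, driven by the handle (value of joint lever above 0.2 rad and contact force between jaw and gearbox above 5 N and contact force between gearbox and stop above 5 N), for 0.2 s.
At the end, for the whole second after the job is handed in: The lever is still on the closing side (beyond +0.2 rad); the gearbox stands upright (within 0.1 rad), at rest, squeezed between jaw and stop with more than 5 N on each side after the handle is let go (all of step 3 and angle between gearbox's own z axis and vertical below 0.1 rad and linear speed of gearbox below 0.02 m/s and linear speed of jaw below 0.005 m/s); the robot touches nothing.
It fails at once if the jaw is driven (5 mm) while the lever is still on the opening side (distance of jaw from where it was at the start of the episode above 0.005 m and value of joint lever below 0 rad).
It fails at once if the jaw is pushed with the fingers (over 4 N) (contact force between the fingers and jaw above 4 N).
It fails at once if one of the other parts on the table is shifted more than 30 mm (distance of any of wheel1, wheel2, sensor, battery_holder, screwdriver, sprocket from where it was at the start of the episode above 0.03 m).
It also fails if it takes over 64 s, if anything falls off the work surface, if the arm or the gripper's body presses on something with over 40 N, if the wrist force passes 120 N, or if a joint passes its speed limit or range.

## Robot

A 6-joint arm with a two-finger parallel gripper is mounted at the origin on the work surface. World frame = base frame: x ahead of the robot, y to its left, z up, the work surface at z = 0. Lengths are in m, angles in degrees, forces in N, time in s.
With the tool pointing down it reaches from about 0.375 to 0.9 m from the base axis. Payload 3.1 kg.
Tool frame: the origin (TCP) lies between the finger pads; the fingertips stand 22 mm ahead of it and the grasp point (between the pads) lies 3 mm ahead of it; z points along the fingers, y is the line along which they close (so a half turn about z gives the same grasp; the last joint's range is limited). The gripper opens to 87 mm and grips with 3 to 60 N. Pads are 19 mm wide; open, the fingers measure 117 mm over their backs; the gripper's body (75 mm by 190 mm) begins 51 mm behind the grasp point.
Start: joints at [63.054, 30.224, 82.088, -0, 67.689, -10.227], TCP at [0.18, 0.599, 0.245] pointing down, gripper open.
Joint ranges: [-176.69, 176.69], [-43.24, 126.21], [12.49, 139.97], [-82, 262], [0, 151.66], [-163.58, 163.58]. Speed limits (degrees/s): [159.86, 159.86, 180, 180, 180, 180].

## Interface

Orientations are given as a 3x3 rotation matrix whose columns are the frame's x, y, z axes.
In Python, from rig import bot, capture, search_frame, outline_of, spot_point gives the robot as it stands.
- The arm moves only by the tool jog_arm, never from a script. Its argument "rows" is text: rows parted by semicolons, each of 7 numbers parted by spaces: the opening, from 0 (shut) to 1 (fully open), then the shift along the tool's x, y, z as a fraction of full scale, then the turn, a rotation vector about the tool's x, y, z as a fraction of full scale. A call has 1 to 20 rows; each row is the pose to reach, as a shift and turn from the pose commanded when the call began, along the tool's axes at that moment; what a row does not reach only later rows make up. Full scale, the value 1, is 0.5 m for a shift and pi/4 rad for a turn. A row lasts 1/12 s, in which the tool goes at most 41.7 mm and 7.16 degrees, less where a joint would pass 70% of its speed; a pose out of reach is approached as far as the arm can. A call with a number of a shift or a turn outside -1 to 1 is refused whole. A call with a gripper value outside its range is refused whole. The fingers move at their own pace and stop on an object; the grip force is fixed at half the most. Time passes only in rows, so rows that repeat a pose let the fingers close. It gives the time, the measured TCP pose, the force, the opening and the grip force at its end, in the units of the state.
- bot.read_state(): the state, without advancing time (a new reading comes with each control period).
- capture(name): name is "scene" or "top" or "wrist"; returns a dict with "pixels" (420x560x3 uint8, red, green, blue), "fx", "fy", "cx", "cy" (pixels), "R" (3x3) and "t" (3): a world point X has camera coordinates R X + t; the wrist camera has in their place "mount" (4x4, takes a point from camera to tool coordinates, whose origin is the TCP and whose axes are the flange's). Camera axes: x right, y down, z forward; pixel columns grow to the right and rows downward; lengths in m; the calibration is good to about 2 mm. The wrist camera is an equidistant fisheye: a pixel r from the principal point sees the ray r / f radians off the axis. A picture is of the moment at which its call begins: read the wrist's pose just before it. There is no depth.
- bot.hand_in(): hands the job in; it is judged then, once.
Trained networks look in a picture, given as the dict that the camera call returned (one of the last four; its "shot" number tells which), for a name from the list of things; names that differ only in an ending like _2 or _b are one class to them, and where a whole thing is asked for, a point or a joint stands for the part that bears it (a point fixed in the world has none). Each returns a list of dicts, best first, with "conf" (0 to 1); they miss things now and then, are a little off and sometimes report something else, mostly with a low value. They report only what shows in the picture. A call takes as long as a camera call. They do not tell look-alikes from the thing itself.
- search_frame(label, picture): "point" ([x, y, z] in m, in world coordinates, good to about 4 mm: the middle of the surface that is visible of it).
- outline_of(label, picture): "region" (420x560 bool, what is visible of it).
- spot_point(label, picture): "point" ([x, y, z] in m, in world coordinates, good to about 4 mm: a listed point, or the origin of a listed thing).
The state is a dict: "time_s": time; "joint_positions": joint angles; "qvel": joint speeds; "tau": joint torques, N m; "position": TCP position; "tcp_rot": TCP orientation; "force": force on the tool from outside, world axes, zero at the start; "moment": the same for the moment, N m; "opening": opening from 0.0 (shut) to 1.0 (fully open); "grasp_force": force on a finger pad.
Only numpy, scipy, OpenCV 4.12 (cv2) and the standard library are available. Lean on these libraries where they do the work, as an engineer would, in place of code of your own. Each camera call takes 0.05 s, during which the arm holds its last target. There are 200 camera calls.

## Working session

There is one attempt and no reset: what is moved stays moved. The work goes in short steps, Python scripts to look and compute and a tool call to move; the robot and the scene stay as the last step left them, time stands still between calls to the robot, and variables do not carry over. Pictures are saved under pics/ and viewed, at most 10 in all, crops included, and the job is handed in when it is done.

Besides the shell and the picture viewer there is one more tool, called after "Emit:" by a JSON object that holds its "op" and its "data". jog_arm: Moves the arm, as the interface text tells. Its arguments: {"type":"object","properties":{"rows":{"type":"string"}},"required":["rows"]}

```bash
mkdir -p pics
cat > h.py <<'E'
import numpy as np, cv2
from rig import bot, capture, search_frame, outline_of, spot_point
def save(p,n): cv2.imwrite('pics/'+n,cv2.cvtColor(p['pixels'],cv2.COLOR_RGB2BGR))
def proj(p,X): 
    c=p['R']@np.array(X)+p['t']; return c[0]/c[2]*p['fx']+p['cx'],c[1]/c[2]*p['fy']+p['cy']
E
python3 - <<'E'
from h import *
np.set_printoptions(precision=4,suppress=True)
s=bot.read_state(); print(s['time_s'],s['position'],s['tcp_rot'],s['force'])
for c in ['scene','top']:
    p=capture(c); save(p,c+'0.png')
    for l in ['clamp','axis_top','knob','lever_tip','jaw','stop','gearbox','wheel1','screwdriver','sensor','sprocket','battery_holder']:
        print(c,l,[(np.array(d['point']).round(4).tolist(),round(d['conf'],2)) for d in spot_point(l,p)[:3]])
E
```

```text
0.0 [0.1794 0.598  0.2436] [[-0.9577  0.2876 -0.001 ]
 [ 0.2876  0.9577 -0.002 ]
 [ 0.0004 -0.0022 -1.    ]] [-0.7063 -0.6515 -0.4889]
scene clamp [([0.5791, 0.0951, 0.0016], 0.59)]
scene axis_top [([0.5759, 0.0915, 0.0591], 0.82)]
scene knob [([0.6128, 0.0016, 0.0765], 0.72)]
scene lever_tip [([0.5684, 0.0958, 0.1036], 0.42)]
scene jaw [([0.5824, 0.179, 0.0194], 0.51)]
scene stop [([0.5805, 0.2552, 0.021], 0.63)]
scene gearbox [([0.7263, 0.3371, 0.0019], 0.8), ([0.5992, 0.4315, 0.0004], 0.7)]
scene wheel1 [([0.4834, 0.4381, 0.0015], 0.87), ([0.4758, 0.2326, 0.0037], 0.55), ([0.569, -0.3852, -0.0025], 0.47)]
scene screwdriver [([0.746, -0.2148, -0.0029], 0.58)]
scene sensor [([0.699, 0.2063, -0.001], 0.41)]
scene sprocket [([0.5695, -0.3886, -0.0021], 0.46)]
scene battery_holder [([0.4591, -0.4729, -0.0028], 0.82)]
top clamp [([0.5774, 0.0994, -0.0053], 0.58), ([0.5676, 0.0948, 0.1021], 0.32)]
top axis_top [([0.5853, 0.2297, 0.0245], 0.72), ([0.5811, 0.097, 0.0606], 0.68)]
top knob [([0.6063, 0.0047, 0.0795], 0.74)]
top lever_tip [([0.5653, 0.093, 0.1052], 0.45)]
top jaw [([0.5753, 0.1801, 0.0175], 0.62)]
top stop [([0.5796, 0.2547, 0.0193], 0.65)]
top gearbox [([0.5867, 0.2297, 0.0238], 0.7), ([0.7251, 0.3435, -0.0026], 0.65), ([0.5975, 0.4324, -0.0012], 0.56)]
top wheel1 [([0.4825, 0.4366, -0.0007], 0.75), ([0.4722, 0.2327, 0.0003], 0.66), ([0.7458, -0.2163, -0.0013], 0.22)]
top screwdriver [([0.7472, -0.2178, -0.0014], 0.65)]
top sensor [([0.5819, 0.0976, 0.0606], 0.53), ([0.6967, 0.2057, -0.0038], 0.39)]
top sprocket [([0.5756, 0.1819, 0.016], 0.48)]
top battery_holder [([0.4579, -0.4779, -0.0011], 0.88)]
```

View pics/scene0.png

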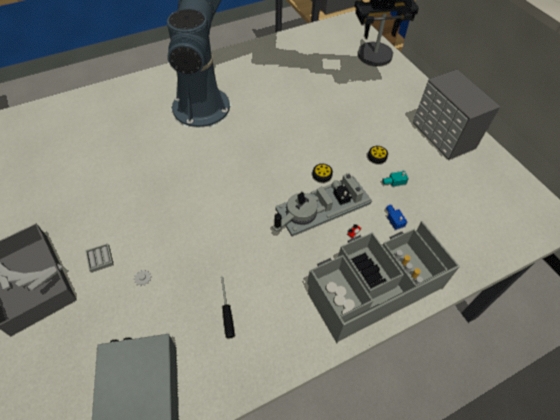

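View pics/top0.png

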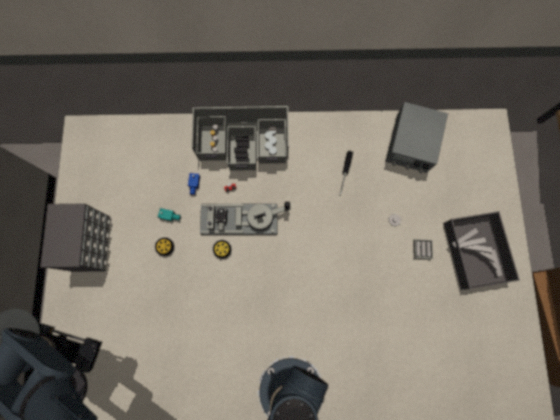

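```bash
cat >> h.py <<'E'
from scipy.spatial.transform import Rotation as Ro
def rot(a): # tool -x along the handle x at world angle a, pointing down
    c,s=np.cos(a),np.sin(a); return np.array([[-c,-s,0],[-s,c,0],[0,0,-1.]])
def rowto(p,a,p0=None,R0=None,base=0):
    s=bot.read_state(); p0=s['position'] if p0 is None else p0; R0=s['tcp_rot'] if R0 is None else R0
    R0=np.array(R0); v=Ro.from_matrix(R0.T@(rot(a)@np.array([[np.cos(base),-np.sin(base),0],[np.sin(base),np.cos(base),0],[0,0,1]]))).as_rotvec()/(np.pi/4)
    return np.r_[R0.T@(np.array(p)-p0)/.5,v].round(4)
A=np.array([.579,.095])
E
python3 - <<'E'
from h import *
th=.316; d=np.array([np.cos(th),np.sin(th)])
print(rowto([*(A-.037*d),.2],th))
E
```

```text
[-0.9937 -0.7772  0.0891  0.      0.     -0.7738]
```

Emit:
{"op": "jog_arm", "data": {"rows": "0 -0.994 -0.777 0.089 0 0 -0.774;0 -0.994 -0.777 0.089 0 0 -0.774;0 -0.994 -0.777 0.089 0 0 -0.774;0 -0.994 -0.777 0.089 0 0 -0.774;0 -0.994 -0.777 0.089 0 0 -0.774;0 -0.994 -0.777 0.089 0 0 -0.774;0 -0.994 -0.777 0.089 0 0 -0.774;0 -0.994 -0.777 0.089 0 0 -0.774;0 -0.994 -0.777 0.089 0 0 -0.774;0 -0.994 -0.777 0.089 0 0 -0.774;0 -0.994 -0.777 0.089 0 0 -0.774;0 -0.994 -0.777 0.089 0 0 -0.774;0 -0.994 -0.777 0.089 0 0 -0.774;0 -0.994 -0.777 0.089 0 0 -0.774;0 -0.994 -0.777 0.089 0 0 -0.774;0 -0.994 -0.777 0.089 0 0 -0.774;0 -0.994 -0.777 0.089 0 0 -0.774;0 -0.994 -0.777 0.089 0 0 -0.774;0 -0.994 -0.777 0.089 0 0 -0.774;0 -0.994 -0.777 0.089 0 0 -0.774"}}

```text
time_s: 2.97
position: [0.5428, 0.0847, 0.2]
tcp_rot: [[-0.95, -0.312, -0.001], [-0.312, 0.95, 0.0], [0.001, 0.001, -1.0]]
force: [0.1, 0.1, -0.0]
opening: 0.007
grasp_force: 0.0
```

Run:
```python
from h import *
np.set_printoptions(precision=4,suppress=True)
s=bot.read_state(); print(s['time_s'],s['position'],s['tcp_rot'],s['force'],s['opening'])
for c in ['wrist','top']:
    p=capture(c); save(p,c+'1.png')
    for l in ['axis_top','knob','lever_tip','jaw','stop','gearbox']:
        print(c,l,[(np.array(d['point']).round(4).tolist(),round(d['conf'],2)) for d in spot_point(l,p)[:3]])
th=.316; d=np.array([np.cos(th),np.sin(th)])
print(rowto([*(A-.037*d),.107],th))
```

```text
2.9667 [0.5428 0.0847 0.2   ] [[-0.95   -0.3123 -0.0012]
 [-0.3123  0.95    0.0004]
 [ 0.001   0.0007 -1.    ]] [ 0.0846  0.1109 -0.0454] 0.0072306762199957925
wrist axis_top [([0.5812, 0.0928, 0.0622], 0.7)]
wrist knob []
wrist lever_tip []
wrist jaw []
wrist stop [([0.5838, 0.256, 0.0199], 0.72)]
wrist gearbox [([0.7231, 0.3422, -0.0034], 0.87), ([0.5947, 0.4355, -0.0015], 0.72)]
top axis_top [([0.5794, 0.0993, 0.0591], 0.65)]
top knob []
top lever_tip [([0.5862, 0.2305, 0.0224], 0.7)]
top jaw [([0.5724, 0.1826, 0.018], 0.62)]
top stop [([0.5774, 0.2554, 0.0232], 0.56)]
top gearbox [([0.7254, 0.3421, -0.0022], 0.64), ([0.5839, 0.2305, 0.0278], 0.6), ([0.6036, 0.4292, 0.0007], 0.6)]
[ 0.0003  0.0001  0.186   0.     -0.0001  0.    ]
```

View pics/wrist1.png

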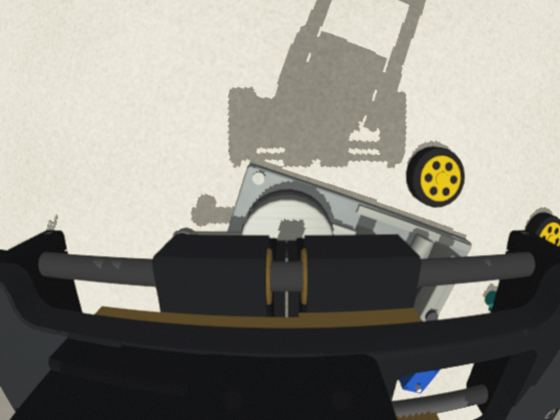

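Emit:
{"op": "jog_arm", "data": {"rows": "0 0 0 0.09 0 0 0;0 0 0 0.15 0 0 0;0 0 0 0.18 0 0 0;0 0 0 0.18 0 0 0;0 -0.015 0 0.18 0 0 0;0 -0.025 0 0.18 0 0 0;0 -0.032 0 0.18 0 0 0;0 -0.038 0 0.18 0 0 0;0 -0.044 0 0.18 0 0 0;0 -0.048 0 0.18 0 0 0;0 -0.052 0 0.18 0 0 0;0 -0.054 0 0.18 0 0 0;0 -0.056 0 0.18 0 0 0;0 -0.056 0 0.18 0 0 0"}}

```text
time_s: 4.83
position: [0.5705, 0.0922, 0.1105]
tcp_rot: [[-0.95, -0.311, -0.0], [-0.311, 0.95, -0.0], [0.0, -0.0, -1.0]]
force: [-4.1, -1.3, 5.5]
opening: 0.006
grasp_force: 2.7
```

Emit:
{"op": "jog_arm", "data": {"rows": "0 -0.002 0 0 0 0 0;0 -0.004 0 0 0 0 0;0 -0.006 0 0 0 0 0;0 -0.006 0 0 0 0 0"}}

```text
time_s: 5.17
position: [0.5712, 0.0925, 0.1104]
tcp_rot: [[-0.95, -0.312, -0.005], [-0.312, 0.95, -0.001], [0.005, 0.0, -1.0]]
force: [-9.1, -4.9, 7.9]
opening: 0.004
grasp_force: 5.3
```

Run:
```python
from h import *
p=capture('scene')
x,y=map(int,proj(p,[.58,.095,.08])); print(x,y)
im=p['pixels'][y-60:y+60,x-80:x+80]; cv2.imwrite('pics/c2.png',cv2.cvtColor(cv2.resize(im,None,fx=5,fy=5,interpolation=2),4))
for l in ['lever_tip','knob']: print(l,spot_point(l,p))
```

```text
301 200
lever_tip [{'point': [0.5882, 0.1015, 0.1023], 'conf': 0.5}]
knob [{'point': [0.6107, -0.0004, 0.0826], 'conf': 0.63}]
```

View pics/c2.png

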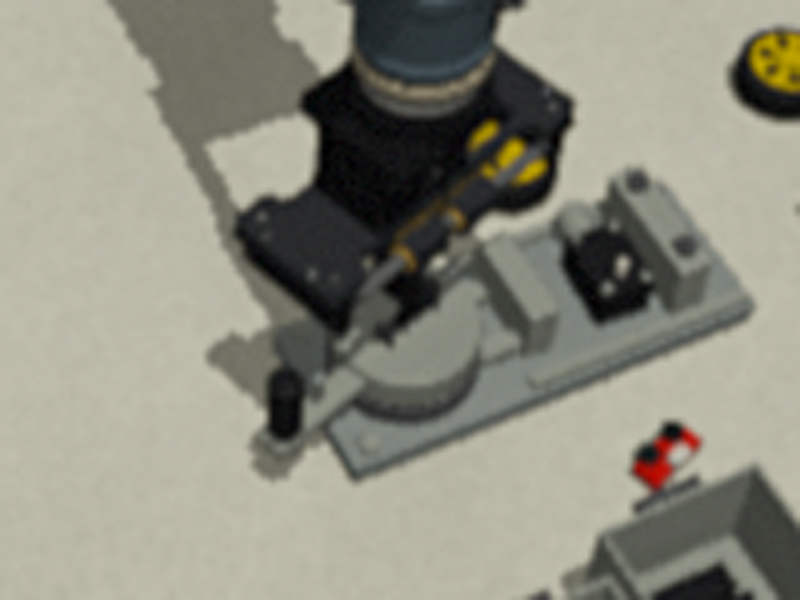

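Emit:
{"op": "jog_arm", "data": {"rows": "0 0.03 0 0 0 0 0;0 0.06 0 0 0 0 0;0 0.06 0 -0.06 0 0 0;0 0.06 0 -0.14 0 0 0;0 0.06 0 -0.2 0 0 0;0 0.06 0 -0.2 0 0 0;0 0.06 0 -0.2 0 0 0"}}

```text
time_s: 5.9
position: [0.5476, 0.084, 0.2123]
tcp_rot: [[-0.95, -0.311, 0.008], [-0.311, 0.951, 0.0], [-0.008, -0.002, -1.0]]
force: [-0.1, -0.0, -0.1]
opening: 0.009
grasp_force: 0.0
```

Run:
```python
from h import *
np.set_printoptions(precision=4,suppress=True)
s=bot.read_state(); print(s['position'],s['joint_positions'],s['force'])
for c in ['scene','top','wrist']:
    p=capture(c)
    for l in ['axis_top','knob','lever_tip','jaw']:
        print(c,l,[(np.array(d['point']).round(4).tolist(),round(d['conf'],2)) for d in spot_point(l,p)[:3]])
th=.316
for b in (np.pi/2,-np.pi/2): print(rowto([A[0]+.1*np.sin(th),A[1]-.1*np.cos(th),.2],th,base=b))
```

```text
[0.5476 0.084  0.2123] [  -2.8537   26.9667   94.6468    0.0398   57.9105 -110.9766] [-0.0601 -0.0287 -0.1347]
scene axis_top [([0.5767, 0.0942, 0.0567], 0.74), ([0.5772, 0.0988, -0.0007], 0.27)]
scene knob [([0.6131, 0.0006, 0.0808], 0.81), ([0.748, -0.2148, -0.0031], 0.67)]
scene lever_tip [([0.5904, 0.0982, 0.1028], 0.6)]
scene jaw [([0.5823, 0.1816, 0.0163], 0.71), ([0.5673, -0.3848, -0.0005], 0.55), ([0.5886, 0.1048, 0.1045], 0.19)]
top axis_top [([0.5826, 0.0976, 0.0577], 0.82)]
top knob []
top lever_tip [([0.4608, -0.4749, -0.0001], 0.74)]
top jaw [([0.588, 0.2324, 0.0221], 0.67), ([0.5749, 0.179, 0.0174], 0.4)]
wrist axis_top [([0.5819, 0.0967, 0.0603], 0.67)]
wrist knob []
wrist lever_tip []
wrist jaw []
[-0.0717 -0.1999  0.02   -0.0001 -0.0001  2.0001]
[-0.0717 -0.1999  0.02    0.0001 -0.0001 -1.9999]
```

Emit:
{"op": "jog_arm", "data": {"rows": "0.42 -0.07 -0.2 0.02 0 0 1;0.42 -0.07 -0.2 0.02 0 0 1;0.42 -0.07 -0.2 0.02 0 0 1;0.42 -0.07 -0.2 0.02 0 0 1;0.42 -0.07 -0.2 0.02 0 0 1;0.42 -0.07 -0.2 0.02 0 0 1;0.42 -0.07 -0.2 0.02 0 0 1;0.42 -0.07 -0.2 0.02 0 0 1;0.42 -0.07 -0.2 0.02 0 0 1"}}

```text
time_s: 7.4
position: [0.6093, -0.0004, 0.2001]
tcp_rot: [[-0.892, 0.451, 0.0], [0.451, 0.892, -0.0], [-0.0, -0.0, -1.0]]
force: [0.4, 0.2, 0.7]
opening: 0.411
grasp_force: 0.0
```

Emit:
{"op": "jog_arm", "data": {"rows": "0.42 0 0 0 0 0 1;0.42 0 0 0 0 0 1;0.42 0 0 0 0 0 1;0.42 0 0 0 0 0 1;0.42 0 0 0 0 0 1;0.42 0 0 0 0 0 1;0.42 0 0 0 0 0 1;0.42 0 0 0 0 0 1;0.42 0 0 0 0 0 1"}}

```text
time_s: 8.15
position: [0.6093, -0.0003, 0.2001]
tcp_rot: [[-0.313, 0.95, 0.0], [0.95, 0.313, -0.0], [-0.0, 0.0, -1.0]]
force: [-0.4, -0.8, 0.8]
opening: 0.419
grasp_force: 0.0
```

Run:
```python
from h import *
np.set_printoptions(precision=4,suppress=True)
s=bot.read_state(); print(s['position'],s['tcp_rot'],s['opening'],s['joint_positions'])
p=capture('wrist'); save(p,'w3.png')
print([(np.array(d['point']).round(4).tolist(),round(d['conf'],2)) for d in spot_point('knob',p)[:3]])
th=.325
print(rowto([.5793+.1*np.sin(th),.0955-.1*np.cos(th),.095],th,base=np.pi/2))
```

```text
[ 0.6093 -0.0003  0.2001] [[-0.3128  0.9498  0.0001]
 [ 0.9498  0.3128 -0.0001]
 [-0.0001  0.0001 -1.    ]] 0.4187801222206605 [-10.5204  31.9829  86.9494  -0.0041  61.0594 -28.7454]
[([0.6132, -0.003, 0.0784], 0.94)]
[ 0.0008  0.0043  0.2102  0.0001  0.0001 -0.0095]
```

View pics/w3.png

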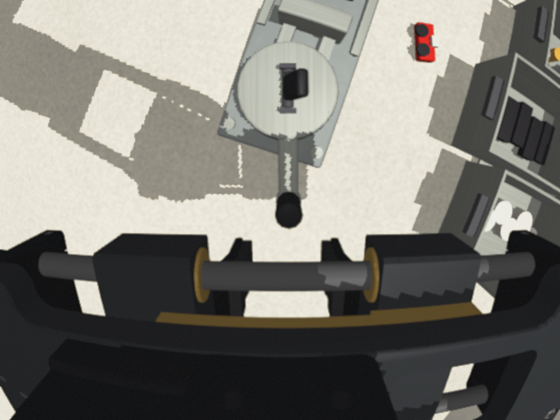

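Emit:
{"op": "jog_arm", "data": {"rows": "0.42 0 0.003 0.07 0 0 0;0.42 0 0.003 0.13 0 0 0;0.42 0 0.003 0.18 0 0 0;0.42 0 0.003 0.21 0 0 0;0.42 0 0.003 0.21 0 0 0;0.34 0 0.003 0.21 0 0 0;0.34 0 0.003 0.21 0 0 0;0.34 0 0.003 0.21 0 0 0"}}

```text
time_s: 8.92
position: [0.612, -0.0001, 0.0967]
tcp_rot: [[-0.311, 0.95, 0.003], [0.95, 0.311, -0.001], [-0.002, 0.003, -1.0]]
force: [-0.7, -0.3, 0.6]
opening: 0.347
grasp_force: 0.0
```

```bash
cat > arc.py <<'E'
from h import *
import sys
# rows along the arc from handle angle a to b in n steps, relative to current measured pose (assumed commanded)
def arc(a,b,n,g,dz=0):
    for t in np.linspace(a,b,n+1)[1:]:
        print(g,*rowto([.5793+.1*np.sin(t),.0955-.1*np.cos(t),.095],t,base=np.pi/2).round(3),end=';\n')
E
python3 - <<'E'
from arc import *
s=bot.read_state(); print(s['position'],s['force'],s['opening'],s['grasp_force'])
arc(.32,-.62,14,.34)
E
```

```text
[ 6.11970942e-01 -7.17044639e-05  9.66524211e-02] [-0.66311687 -0.34777878  0.56539342] 0.3467073381983945 0.0
0.34 0.002 -0.015 0.003 0.004 0.002 0.081;
0.34 0.004 -0.029 0.003 0.004 0.002 0.166;
0.34 0.006 -0.042 0.003 0.004 0.002 0.252;
0.34 0.009 -0.055 0.003 0.004 0.002 0.337;
0.34 0.013 -0.068 0.003 0.004 0.001 0.423;
0.34 0.018 -0.08 0.003 0.004 0.001 0.508;
0.34 0.023 -0.093 0.003 0.004 0.001 0.594;
0.34 0.03 -0.104 0.003 0.004 0.001 0.679;
0.34 0.037 -0.116 0.003 0.004 0.001 0.765;
0.34 0.045 -0.126 0.003 0.004 0.001 0.85;
0.34 0.054 -0.137 0.003 0.004 0.001 0.936;
0.34 0.063 -0.146 0.003 0.004 0.0 1.021;
0.34 0.073 -0.155 0.003 0.004 0.0 1.107;
0.34 0.084 -0.164 0.003 0.004 0.0 1.192;
```

Emit:
{"op": "jog_arm", "data": {"rows": "0.34 0.002 -0.015 0 0 0 0.08;0.34 0.004 -0.029 0 0 0 0.166;0.34 0.006 -0.042 0 0 0 0.252;0.34 0.009 -0.055 0 0 0 0.337;0.34 0.013 -0.068 0 0 0 0.423;0.34 0.018 -0.08 0 0 0 0.508;0.34 0.023 -0.093 0 0 0 0.594;0.34 0.03 -0.104 0 0 0 0.679;0.34 0.037 -0.116 0 0 0 0.765;0.34 0.045 -0.126 0 0 0 0.85;0.34 0.054 -0.137 0 0 0 0.936;0.34 0.063 -0.146 0 0 0 1;0.34 0.073 -0.155 0 0 0 1;0.34 0.084 -0.164 0 0 0 1;0.34 0.084 -0.164 0 0 0 1;0.34 0.084 -0.164 0 0 0 1"}}

```text
time_s: 10.25
position: [0.5195, 0.0149, 0.0955]
tcp_rot: [[0.451, 0.892, 0.0], [0.892, -0.451, 0.0], [0.0, 0.0, -1.0]]
force: [0.0, 0.7, 0.5]
opening: 0.345
grasp_force: 0.0
```

Run:
```python
from arc import *
np.set_printoptions(precision=4,suppress=True)
s=bot.read_state(); print(s['position'],s['force'],s['opening'],s['joint_positions'])
for c in ['scene','top']:
    p=capture(c)
    for l in ['knob','lever_tip','jaw']:
        print(c,l,[(np.array(d['point']).round(4).tolist(),round(d['conf'],2)) for d in spot_point(l,p)[:3]])
p=capture('wrist'); save(p,'w4.png')
arc(-.62,.62,18,.34)
```

```text
[0.5195 0.0149 0.0955] [0.0412 0.6882 0.4533] 0.3448192309465191 [-10.6915  35.6393 104.2558   0.0105  40.0906  16.1192]
scene knob []
scene lever_tip [([0.5884, 0.0932, 0.1027], 0.47)]
scene jaw [([0.5818, 0.1796, 0.0162], 0.86), ([0.4853, 0.4379, 0.0001], 0.33)]
top knob []
top lever_tip []
top jaw []
0.34 -0.001 0.016 -0.0 -0.0 0.0 0.104;
0.34 -0.002 0.03 -0.0 -0.0 0.0 0.016;
0.34 -0.001 0.044 -0.0 -0.0 0.0 -0.071;
0.34 -0.0 0.058 -0.0 -0.0 0.0 -0.159;
0.34 0.002 0.071 -0.0 -0.0 0.0 -0.247;
0.34 0.005 0.085 -0.0 -0.0 0.0 -0.334;
0.34 0.009 0.098 -0.0 -0.0 0.0 -0.422;
0.34 0.014 0.111 -0.0 -0.0 0.0 -0.51;
0.34 0.02 0.123 -0.0 -0.0 0.0 -0.598;
0.34 0.027 0.135 -0.0 -0.0 -0.0 -0.685;
0.34 0.034 0.147 -0.0 -0.0 -0.0 -0.773;
0.34 0.042 0.158 -0.0 -0.0 -0.0 -0.861;
0.34 0.051 0.168 -0.0 -0.0 -0.0 -0.948;
0.34 0.061 0.178 -0.0 -0.0 -0.0 -1.036;
0.34 0.071 0.187 -0.0 -0.0 -0.0 -1.124;
0.34 0.082 0.196 -0.0 -0.0 -0.0 -1.212;
0.34 0.094 0.203 -0.0 -0.0 -0.0 -1.299;
0.34 0.106 0.21 -0.0 -0.0 -0.0 -1.387;
```

View pics/w4.png

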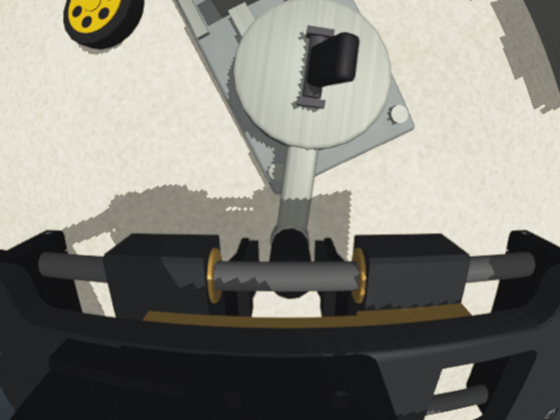

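Emit:
{"op": "jog_arm", "data": {"rows": "0.34 -0.001 0.016 0 0 0 0.1;0.34 -0.002 0.03 0 0 0 0.016;0.34 -0.001 0.044 0 0 0 -0.071;0.34 0 0.058 0 0 0 -0.159;0.34 0.002 0.071 0 0 0 -0.247;0.34 0.005 0.085 0 0 0 -0.334;0.34 0.009 0.098 0 0 0 -0.422;0.34 0.014 0.111 0 0 0 -0.51;0.34 0.02 0.123 0 0 0 -0.598;0.34 0.027 0.135 0 0 0 -0.685;0.34 0.034 0.147 0 0 0 -0.773;0.34 0.042 0.158 0 0 0 -0.861;0.34 0.051 0.168 0 0 0 -0.948;0.34 0.061 0.178 0 0 0 -1;0.34 0.071 0.187 0 0 0 -1;0.34 0.082 0.196 0 0 0 -1;0.34 0.094 0.203 0 0 0 -1;0.34 0.106 0.21 0 0 0 -1;0.34 0.106 0.21 0 0 0 -1"}}

```text
time_s: 12.28
position: [0.6381, 0.0148, 0.0947]
tcp_rot: [[-0.311, 0.95, 0.0], [0.95, 0.311, 0.0], [0.0, 0.0, -1.0]]
force: [-1.0, -1.7, -0.3]
opening: 0.339
grasp_force: 1.1
```

```bash
cat > chk.py <<'E'
from arc import *
np.set_printoptions(precision=4,suppress=True)
s=bot.read_state(); print(s['time_s'],s['position'],s['force'],s['opening'])
for c in ['scene','top']:
    p=capture(c)
    for l in ['knob','lever_tip','jaw','gearbox']:
        print(c,l,[(np.array(d['point']).round(4).tolist(),round(d['conf'],2)) for d in spot_point(l,p)[:3] if abs(d['point'][0]-.58)<.08 and -.02<d['point'][1]<.3])
E
python3 chk.py; python3 -c "
from arc import *
arc(.62,-.62,18,.34)"
```

```text
12.2833 [0.6381 0.0148 0.0947] [-1.0169 -1.7387 -0.2753] 0.3392008449750941
scene knob [([0.6354, 0.0105, 0.0804], 0.84)]
scene lever_tip [([0.5871, 0.1025, 0.1014], 0.37)]
scene jaw [([0.5791, 0.1993, 0.0187], 0.63)]
scene gearbox [([0.5878, 0.2297, 0.0182], 0.56)]
top knob []
top lever_tip []
top jaw []
top gearbox []
0.34 -0.005 -0.013 -0.0 -0.0 -0.001 -0.3;
0.34 -0.008 -0.026 -0.0 -0.0 -0.001 -0.212;
0.34 -0.01 -0.04 -0.0 -0.0 -0.001 -0.124;
0.34 -0.01 -0.054 -0.0 -0.0 -0.001 -0.036;
0.34 -0.01 -0.068 -0.0 -0.0 -0.001 0.051;
0.34 -0.009 -0.081 -0.0 -0.001 -0.001 0.139;
0.34 -0.007 -0.095 -0.0 -0.001 -0.001 0.227;
0.34 -0.004 -0.108 -0.0 -0.001 -0.001 0.314;
0.34 -0.001 -0.122 -0.0 -0.001 -0.001 0.402;
0.34 0.004 -0.134 -0.0 -0.001 -0.001 0.49;
0.34 0.01 -0.147 -0.0 -0.001 -0.001 0.578;
0.34 0.016 -0.159 -0.0 -0.001 -0.001 0.665;
0.34 0.024 -0.171 -0.0 -0.001 -0.001 0.753;
0.34 0.032 -0.182 -0.0 -0.001 -0.001 0.841;
0.34 0.04 -0.193 -0.0 -0.001 -0.001 0.928;
0.34 0.05 -0.203 -0.0 -0.001 -0.001 1.016;
0.34 0.06 -0.212 -0.0 -0.001 -0.001 1.104;
0.34 0.071 -0.22 0.0 -0.001 -0.001 1.192;
```

Emit:
{"op": "jog_arm", "data": {"rows": "0.34 -0.005 -0.013 0 0 0 -0.3;0.34 -0.008 -0.026 0 0 0 -0.21;0.34 -0.01 -0.04 0 0 0 -0.124;0.34 -0.01 -0.054 0 0 0 -0.036;0.34 -0.01 -0.068 0 0 0 0.05;0.34 -0.009 -0.081 0 0 0 0.139;0.34 -0.007 -0.095 0 0 0 0.227;0.34 -0.004 -0.108 0 0 0 0.314;0.34 -0.001 -0.122 0 0 0 0.402;0.34 0.004 -0.134 0 0 0 0.49;0.34 0.01 -0.147 0 0 0 0.578;0.34 0.016 -0.159 0 0 0 0.665;0.34 0.024 -0.171 0 0 0 0.753;0.34 0.032 -0.182 0 0 0 0.841;0.34 0.04 -0.193 0 0 0 0.928;0.34 0.05 -0.203 0 0 0 1;0.34 0.06 -0.212 0 0 0 1;0.34 0.073 -0.222 0 0 0 1;0.34 0.073 -0.222 0 0 0 1"}}

```text
time_s: 14.37
position: [0.5192, 0.0155, 0.0952]
tcp_rot: [[0.451, 0.893, -0.001], [0.893, -0.451, 0.001], [0.0, -0.001, -1.0]]
force: [-0.6, 0.7, -0.4]
opening: 0.338
grasp_force: 0.0
```

```bash
python3 chk.py; python3 -c "
from arc import *
arc(-.62,.62,18,.34)"
```

```text
14.3667 [0.5192 0.0155 0.0952] [-0.6306  0.6529 -0.4085] 0.3381920478371451
scene knob []
scene lever_tip [([0.5875, 0.0942, 0.1009], 0.55)]
scene jaw [([0.58, 0.1965, 0.018], 0.73)]
scene gearbox [([0.5875, 0.2292, 0.0162], 0.87)]
top knob []
top lever_tip []
top jaw [([0.5766, 0.1952, 0.0164], 0.6)]
top gearbox [([0.585, 0.2291, 0.0245], 0.55)]
0.34 -0.002 0.015 -0.0 0.0 -0.0 0.104;
0.34 -0.002 0.029 -0.0 0.0 -0.0 0.016;
0.34 -0.002 0.042 -0.0 0.0 -0.0 -0.071;
0.34 -0.001 0.056 -0.0 0.0 -0.0 -0.159;
0.34 0.001 0.07 -0.0 0.0 -0.0 -0.247;
0.34 0.004 0.083 -0.0 0.0 -0.0 -0.334;
0.34 0.009 0.096 -0.0 0.0 -0.0 -0.422;
0.34 0.014 0.109 -0.0 0.0 -0.0 -0.51;
0.34 0.019 0.122 -0.0 0.0 -0.0 -0.598;
0.34 0.026 0.134 -0.0 0.0 -0.0 -0.685;
0.34 0.033 0.145 -0.0 0.0 -0.0 -0.773;
0.34 0.042 0.156 -0.0 0.0 -0.0 -0.861;
0.34 0.051 0.167 -0.0 0.0 -0.0 -0.948;
0.34 0.06 0.177 -0.0 0.0 -0.0 -1.036;
0.34 0.071 0.186 -0.0 0.0 -0.0 -1.124;
0.34 0.082 0.194 -0.0 0.0 -0.0 -1.212;
0.34 0.093 0.202 -0.0 0.0 -0.0 -1.299;
0.34 0.105 0.209 -0.0 0.0 -0.0 -1.387;
```

Emit:
{"op": "jog_arm", "data": {"rows": "0.34 -0.002 0.015 0 0 0 0.1;0.34 -0.002 0.029 0 0 0 0.016;0.34 -0.002 0.042 0 0 0 -0.071;0.34 -0.001 0.056 0 0 0 -0.159;0.34 0.001 0.07 0 0 0 -0.247;0.34 0.004 0.083 0 0 0 -0.334;0.34 0.009 0.096 0 0 0 -0.422;0.34 0.014 0.109 0 0 0 -0.51;0.34 0.019 0.122 0 0 0 -0.598;0.34 0.026 0.134 0 0 0 -0.685;0.34 0.033 0.145 0 0 0 -0.773;0.34 0.042 0.156 0 0 0 -0.861;0.34 0.051 0.167 0 0 0 -0.948;0.34 0.056 0.172 0 0 0 -1;0.34 0.06 0.177 0 0 0 -1"}}

```text
time_s: 16.12
position: [0.6113, 0.0011, 0.0946]
tcp_rot: [[-0.312, 0.95, -0.005], [0.95, 0.312, -0.0], [0.001, -0.005, -1.0]]
force: [-3.7, -2.0, 2.6]
opening: 0.338
grasp_force: 2.0
```

```bash
python3 chk.py; python3 -c "
from arc import *
arc(.34,.64,8,.34)"
```

```text
16.1167 [0.6113 0.0011 0.0946] [-3.6696 -2.0234  2.5625] 0.3375612356375565
scene knob [([0.6105, -0.0024, 0.0801], 0.79)]
scene lever_tip [([0.5905, 0.1018, 0.1039], 0.5)]
scene jaw [([0.5807, 0.2122, 0.0199], 0.81)]
scene gearbox [([0.5856, 0.227, 0.0214], 0.78)]
top knob []
top lever_tip []
top jaw []
top gearbox []
0.34 0.0 0.008 -0.001 -0.002 -0.001 -0.078;
0.34 0.001 0.016 -0.001 -0.002 -0.001 -0.126;
0.34 0.002 0.023 -0.001 -0.002 -0.001 -0.174;
0.34 0.003 0.031 -0.001 -0.002 -0.001 -0.222;
0.34 0.004 0.038 -0.001 -0.002 -0.001 -0.269;
0.34 0.006 0.045 -0.001 -0.002 -0.001 -0.317;
0.34 0.008 0.052 -0.001 -0.002 -0.001 -0.365;
0.34 0.01 0.06 -0.001 -0.002 -0.001 -0.413;
```

Jaw is at about 0.212, with the drive force normal; I continue gently.

Emit:
{"op": "jog_arm", "data": {"rows": "0.34 0 0.008 0 0 0 -0.078;0.34 0.001 0.016 0 0 0 -0.126;0.34 0.002 0.023 0 0 0 -0.174;0.34 0.003 0.031 0 0 0 -0.222"}}

```text
time_s: 16.95
position: [0.6265, 0.0078, 0.0947]
tcp_rot: [[-0.472, 0.881, -0.002], [0.881, 0.472, 0.001], [0.001, -0.002, -1.0]]
force: [-3.5, -0.7, -0.4]
opening: 0.34
grasp_force: 1.9
```

Emit:
{"op": "jog_arm", "data": {"rows": "0.34 0.001 0.007 0 0 0 -0.05;0.34 0.003 0.014 0 0 0 -0.1;0.34 0.005 0.021 0 0 0 -0.14;0.34 0.006 0.024 0 0 0 -0.16"}}

```text
time_s: 17.28
position: [0.6372, 0.0151, 0.095]
tcp_rot: [[-0.579, 0.815, 0.001], [0.815, 0.579, -0.002], [-0.002, 0.0, -1.0]]
force: [-1.0, -4.1, -0.9]
opening: 0.338
grasp_force: 2.1
```

```bash
python3 chk.py; python3 -c "
from arc import *
arc(.62,-.62,18,.34)"
```

```text
17.2833 [0.6372 0.0151 0.095 ] [-0.977  -4.1444 -0.9155] 0.3384326490096176
scene knob [([0.6327, 0.0079, 0.0826], 0.58)]
scene lever_tip [([0.5889, 0.1052, 0.1042], 0.58)]
scene jaw [([0.583, 0.2178, 0.0164], 0.73)]
scene gearbox [([0.5853, 0.2365, 0.0173], 0.58)]
top knob []
top lever_tip []
top jaw []
top gearbox []
0.34 -0.003 -0.014 0.001 0.001 0.001 0.082;
0.34 -0.002 -0.028 0.001 0.001 0.001 0.17;
0.34 0.001 -0.042 0.001 0.001 0.001 0.258;
0.34 0.004 -0.055 0.001 0.001 0.001 0.346;
0.34 0.008 -0.068 0.001 0.001 0.001 0.433;
0.34 0.013 -0.081 0.001 0.001 0.001 0.521;
0.34 0.019 -0.094 0.0 0.001 0.001 0.609;
0.34 0.026 -0.106 0.0 0.001 0.001 0.696;
0.34 0.034 -0.117 0.0 0.001 0.001 0.784;
0.34 0.042 -0.128 0.0 0.001 0.001 0.872;
0.34 0.051 -0.138 0.0 0.001 0.001 0.96;
0.34 0.061 -0.148 0.0 0.001 0.001 1.047;
0.34 0.071 -0.157 0.0 0.001 0.0 1.135;
0.34 0.082 -0.165 0.0 0.001 0.0 1.223;
0.34 0.094 -0.173 0.0 0.001 0.0 1.31;
0.34 0.106 -0.18 0.0 0.001 0.0 1.398;
0.34 0.118 -0.185 0.0 0.001 0.0 1.486;
0.34 0.131 -0.19 0.0 0.001 0.0 1.574;
```

Emit:
{"op": "jog_arm", "data": {"rows": "0.34 -0.003 -0.014 0 0 0 0.08;0.34 -0.002 -0.028 0 0 0 0.17;0.34 0.001 -0.042 0 0 0 0.258;0.34 0.004 -0.055 0 0 0 0.346;0.34 0.008 -0.068 0 0 0 0.433;0.34 0.013 -0.081 0 0 0 0.521;0.34 0.019 -0.094 0 0 0 0.609;0.34 0.026 -0.106 0 0 0 0.696;0.34 0.034 -0.117 0 0 0 0.784;0.34 0.042 -0.128 0 0 0 0.872;0.34 0.051 -0.138 0 0 0 0.96;0.34 0.061 -0.148 0 0 0 1;0.34 0.071 -0.157 0 0 0 1;0.34 0.082 -0.165 0 0 0 1;0.34 0.094 -0.173 0 0 0 1;0.34 0.106 -0.18 0 0 0 1;0.34 0.106 -0.18 0 0 0 1"}}

```text
time_s: 19.2
position: [0.5302, 0.0081, 0.0949]
tcp_rot: [[0.168, 0.986, -0.003], [0.986, -0.168, 0.001], [0.001, -0.003, -1.0]]
force: [-0.8, 0.5, -0.4]
opening: 0.339
grasp_force: 0.0
```

```bash
python3 chk.py; python3 -c "
from arc import *
arc(-.48,.64,32,.34)"
```

```text
19.2 [0.5302 0.0081 0.0949] [-0.8448  0.4914 -0.3606] 0.3390863578943523
scene knob []
scene lever_tip [([0.587, 0.0915, 0.1017], 0.58)]
scene jaw [([0.582, 0.2187, 0.0181], 0.65), ([0.5774, 0.0911, 0.0606], 0.19)]
scene gearbox [([0.5898, 0.2378, 0.018], 0.53)]
top knob []
top lever_tip [([0.5867, 0.0887, 0.1014], 0.58)]
top jaw [([0.5892, 0.0934, 0.1032], 0.62), ([0.576, 0.22, 0.0177], 0.57)]
top gearbox [([0.5857, 0.2371, 0.0249], 0.54)]
0.34 -0.002 0.008 -0.0 -0.0 -0.0 0.351;
0.34 -0.004 0.015 -0.0 -0.0 -0.0 0.306;
0.34 -0.006 0.022 -0.0 -0.0 -0.0 0.262;
0.34 -0.007 0.028 -0.0 -0.0 -0.0 0.217;
0.34 -0.008 0.035 -0.0 -0.0 -0.0 0.173;
0.34 -0.009 0.042 -0.0 -0.0 -0.0 0.128;
0.34 -0.009 0.049 -0.0 -0.0 -0.0 0.084;
0.34 -0.01 0.056 -0.0 -0.0 -0.0 0.039;
0.34 -0.01 0.063 -0.0 -0.0 -0.0 -0.006;
0.34 -0.01 0.07 -0.0 -0.0 -0.0 -0.05;
0.34 -0.009 0.077 -0.0 -0.0 -0.0 -0.095;
0.34 -0.008 0.084 -0.0 -0.0 -0.0 -0.139;
0.34 -0.008 0.091 -0.0 -0.0 -0.0 -0.184;
0.34 -0.006 0.098 -0.0 -0.0 -0.0 -0.228;
0.34 -0.005 0.105 -0.0 -0.0 -0.0 -0.273;
0.34 -0.004 0.112 -0.0 -0.0 -0.0 -0.318;
0.34 -0.002 0.119 -0.0 -0.0 -0.0 -0.362;
0.34 0.0 0.125 -0.0 -0.0 -0.0 -0.407;
0.34 0.003 0.132 -0.0 -0.0 -0.0 -0.451;
0.34 0.005 0.138 -0.0 -0.0 -0.0 -0.496;
0.34 0.008 0.145 -0.0 -0.0 -0.0 -0.54;
0.34 0.011 0.151 -0.0 -0.0 -0.0 -0.585;
0.34 0.014 0.157 -0.0 -0.0 -0.0 -0.63;
0.34 0.018 0.164 -0.0 -0.0 -0.0 -0.674;
0.34 0.021 0.17 -0.0 -0.0 -0.0 -0.719;
0.34 0.025 0.175 -0.0 -0.0 -0.0 -0.763;
0.34 0.029 0.181 -0.0 -0.0 -0.0 -0.808;
0.34 0.034 0.187 -0.0 -0.0 -0.0 -0.852;
0.34 0.038 0.192 -0.0 0.0 -0.0 -0.897;
0.34 0.042 0.197 -0.0 0.0 -0.0 -0.942;
0.34 0.047 0.202 -0.0 0.0 -0.0 -0.986;
0.34 0.052 0.207 -0.0 0.0 -0.0 -1.031;
```

Emit:
{"op": "jog_arm", "data": {"rows": "0.34 -0.004 0.015 0 0 0 0;0.34 -0.006 0.022 0 0 0 0;0.34 -0.007 0.028 0 0 0 0;0.34 -0.008 0.035 0 0 0 0;0.34 -0.009 0.042 0 0 0 0;0.34 -0.009 0.049 0 0 0 0;0.34 -0.01 0.056 0 0 0 0;0.34 -0.01 0.063 0 0 0 0"}}

```text
time_s: 20.37
position: [0.564, -0.0036, 0.0952]
tcp_rot: [[0.169, 0.986, 0.002], [0.986, -0.169, -0.0], [0.0, 0.002, -1.0]]
force: [-0.8, 1.0, -0.6]
opening: 0.337
grasp_force: 0.2
```

Emit:
{"op": "jog_arm", "data": {"rows": "0.34 0 0.007 0 0 0 0;0.34 0.001 0.014 0 0 0 0;0.34 0.002 0.021 0 0 0 0;0.34 0.002 0.028 0 0 0 0"}}

```text
time_s: 20.7
position: [0.5771, -0.0045, 0.0951]
tcp_rot: [[0.168, 0.986, 0.0], [0.986, -0.168, 0.0], [0.0, 0.0, -1.0]]
force: [-0.2, -0.0, 0.2]
opening: 0.339
grasp_force: 0.2
```

Emit:
{"op": "jog_arm", "data": {"rows": "0.34 0.002 0.007 0 0 0 0;0.34 0.003 0.014 0 0 0 0;0.34 0.005 0.021 0 0 0 0"}}

```text
time_s: 20.95
position: [0.5856, -0.0039, 0.0947]
tcp_rot: [[0.168, 0.986, -0.005], [0.986, -0.168, -0.0], [-0.001, -0.005, -1.0]]
force: [-4.8, -2.9, 2.0]
opening: 0.341
grasp_force: 2.7
```

Emit:
{"op": "jog_arm", "data": {"rows": "0.34 0.002 0.007 0 0 0 0;0.34 0.004 0.013 0 0 0 0"}}

```text
time_s: 21.12
position: [0.5898, -0.003, 0.0942]
tcp_rot: [[0.167, 0.986, -0.011], [0.986, -0.167, -0.0], [-0.002, -0.011, -1.0]]
force: [-10.1, -2.8, 3.2]
opening: 0.341
grasp_force: 4.5
```

Emit:
{"op": "jog_arm", "data": {"rows": "0.34 0.003 0.006 0 0 0 0;0.34 0.006 0.012 0 0 0 0"}}

```text
time_s: 21.28
position: [0.5936, -0.0012, 0.0936]
tcp_rot: [[0.166, 0.986, -0.017], [0.986, -0.166, -0.0], [-0.003, -0.017, -1.0]]
force: [-13.4, -4.4, 4.7]
opening: 0.343
grasp_force: 6.1
```

```bash
python3 chk.py
```

```text
21.2833 [ 0.5936 -0.0012  0.0936] [-13.4141  -4.4457   4.6617] 0.3427155507674531
scene knob []
scene lever_tip [([0.5883, 0.0984, 0.1042], 0.37)]
scene jaw [([0.5804, 0.2244, 0.0168], 0.59), ([0.5766, 0.0948, 0.0577], 0.44)]
scene gearbox [([0.5872, 0.2373, 0.0176], 0.61)]
top knob []
top lever_tip []
top jaw []
top gearbox []
```

Emit:
{"op": "jog_arm", "data": {"rows": "0.34 0.003 0.006 0 0 0 0;0.34 0.006 0.012 0 0 0 0;0.34 0.006 0.012 0 0 0 0"}}

```text
time_s: 22.03
position: [0.5978, 0.0005, 0.0931]
tcp_rot: [[0.166, 0.986, -0.022], [0.986, -0.166, -0.0], [-0.004, -0.022, -1.0]]
force: [-14.3, -5.3, 6.2]
opening: 0.341
grasp_force: 7.0
```

Emit:
{"op": "jog_arm", "data": {"rows": "0.34 0.003 0.006 0 0 0 0;0.34 0.005 0.01 0 0 0 0;0.34 0.005 0.01 0 0 0 0;0.34 0.005 0.01 0 0 0 0"}}

```text
time_s: 22.37
position: [0.601, 0.0021, 0.0927]
tcp_rot: [[0.166, 0.986, -0.027], [0.986, -0.166, -0.0], [-0.005, -0.026, -1.0]]
force: [-18.1, -6.2, 5.8]
opening: 0.342
grasp_force: 8.3
```

Emit:
{"op": "jog_arm", "data": {"rows": "0.45 -0.002 -0.006 0 0 0 0;0.5 -0.003 -0.012 0 0 0 0;0.5 -0.003 -0.015 0 0 0 0;0.5 -0.003 -0.015 0 0 0 0;0.5 -0.003 -0.015 0 0 0 0"}}

```text
time_s: 22.78
position: [0.599, 0.0021, 0.0932]
tcp_rot: [[0.167, 0.986, -0.013], [0.986, -0.167, 0.0], [-0.002, -0.013, -1.0]]
force: [-8.6, -2.8, -1.3]
opening: 0.495
grasp_force: 3.9
```

```bash
python3 chk.py; python3 -c "
from h import *
p=capture('wrist'); save(p,'w5.png'); print([d['point'] for d in spot_point('knob',p)])"
```

```text
22.7833 [0.599  0.0021 0.0932] [-8.5975 -2.8198 -1.3493] 0.49455489561004884
scene knob []
scene lever_tip [([0.5873, 0.0984, 0.1029], 0.55)]
scene jaw [([0.5796, 0.224, 0.0187], 0.6)]
scene gearbox [([0.5877, 0.2384, 0.0186], 0.8)]
top knob []
top lever_tip []
top jaw []
top gearbox []
[]
```

View pics/w5.png

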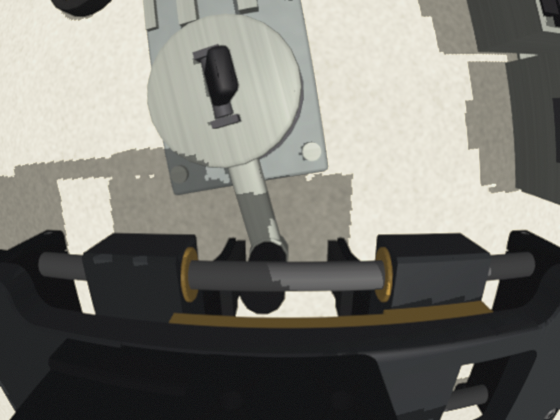

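Emit:
{"op": "jog_arm", "data": {"rows": "0.5 -0.002 -0.006 0 0 0 0;0.5 -0.003 -0.012 0 0 0 0;0.5 -0.004 -0.018 0 0 0 0;0.5 -0.004 -0.018 0 0 0 0;0.5 -0.004 -0.018 0 0 0 0"}}

```text
time_s: 23.8
position: [0.5938, 0.0024, 0.0943]
tcp_rot: [[0.169, 0.986, -0.004], [0.986, -0.169, 0.001], [0.0, -0.004, -1.0]]
force: [-5.1, 0.5, -3.6]
opening: 0.496
grasp_force: 2.4
```

```bash
python3 chk.py
```

```text
23.8 [0.5938 0.0024 0.0943] [-5.1012  0.5215 -3.5978] 0.49613108238006104
scene knob []
scene lever_tip [([0.591, 0.0962, 0.1019], 0.63)]
scene jaw [([0.5824, 0.2201, 0.0194], 0.74)]
scene gearbox [([0.5859, 0.2391, 0.0195], 0.72)]
top knob []
top lever_tip []
top jaw []
top gearbox []
```

Emit:
{"op": "jog_arm", "data": {"rows": "0.6 0 -0.006 0 0 0 0;0.6 0 -0.01 0 0 0 0;0.6 0 -0.01 0 0 0 0;0.6 0 -0.01 0 0 0 0;0.6 0 -0.01 0 0 0 0"}}

```text
time_s: 24.72
position: [0.5923, 0.0023, 0.0959]
tcp_rot: [[0.169, 0.986, 0.004], [0.986, -0.169, -0.001], [-0.0, 0.004, -1.0]]
force: [-0.2, -1.4, -1.6]
opening: 0.598
grasp_force: 0.0
```

```bash
python3 chk.py; python3 -c "
from h import *
p=capture('wrist'); save(p,'w6.png')"
```

```text
24.7167 [0.5923 0.0023 0.0959] [-0.1919 -1.3873 -1.603 ] 0.5981574252670453
scene knob []
scene lever_tip [([0.5896, 0.0954, 0.1034], 0.52)]
scene jaw [([0.5819, 0.223, 0.0202], 0.89)]
scene gearbox [([0.5893, 0.2387, 0.0205], 0.68)]
top knob []
top lever_tip []
top jaw []
top gearbox []
```

View pics/w6.png

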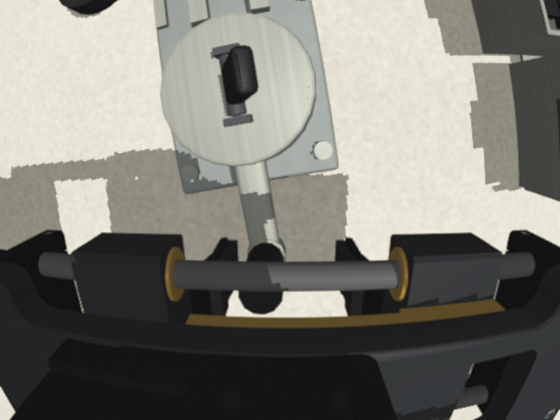

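Emit:
{"op": "jog_arm", "data": {"rows": "0.6 0 -0.008 0 0 0 0;0.6 0 -0.008 0 0 0 0;0.6 0 -0.008 -0.05 0 0 0;0.6 0 -0.008 -0.12 0 0 0;0.6 0 -0.008 -0.2 0 0 0;0.6 0 -0.008 -0.28 0 0 0;0.6 0 -0.008 -0.28 0 0 0;0.6 0 -0.008 -0.28 0 0 0"}}

```text
time_s: 25.93
position: [0.588, 0.0032, 0.2381]
tcp_rot: [[0.168, 0.986, 0.007], [0.986, -0.168, -0.001], [-0.0, 0.007, -1.0]]
force: [-0.6, 0.2, -0.7]
opening: 0.601
grasp_force: 0.0
```

```bash
python3 chk.py; python3 -c "
from h import *
p=capture('scene')
x,y=map(int,proj(p,[.58,.16,.04]))
im=p['pixels'][y-48:y+48,x-64:x+64]; cv2.imwrite('pics/c7.png',cv2.cvtColor(cv2.resize(im,None,fx=6,fy=6,interpolation=2),4))"
```

```text
25.9333 [0.588  0.0032 0.2381] [-0.6041  0.1856 -0.7418] 0.6012977128369273
scene knob [([0.5786, -0.0051, 0.0834], 0.72)]
scene lever_tip [([0.5897, 0.0995, 0.1011], 0.49)]
scene jaw [([0.5827, 0.2229, 0.0199], 0.96)]
scene gearbox [([0.5862, 0.2374, 0.0186], 0.57)]
top knob []
top lever_tip []
top jaw [([0.5771, 0.2201, 0.0183], 0.49)]
top gearbox [([0.5889, 0.2402, 0.0265], 0.46)]
```

View pics/c7.png

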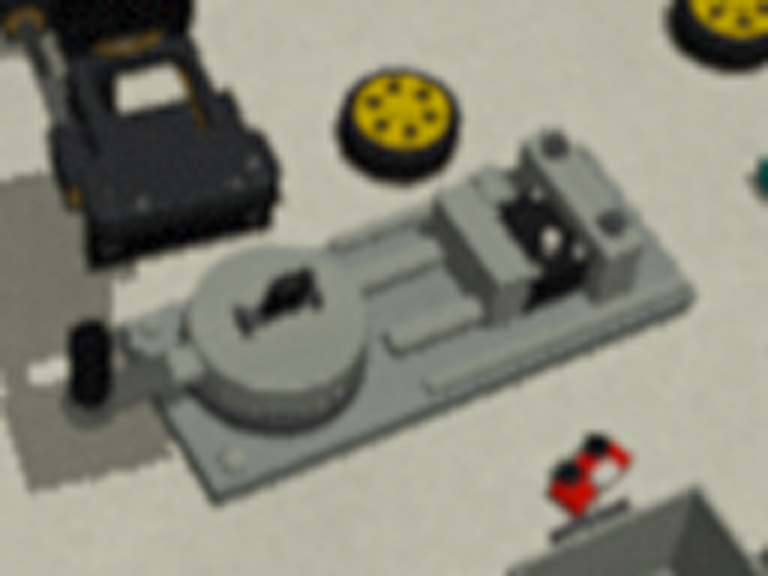

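```bash
python3 -c "
from rig import bot; print(bot.hand_in())"
```

```text
the job is handed in; nothing more can be done
None
```

The job is handed in. The lever was flipped, the free-wheel check left the jaw standing still, and three closing strokes brought the gearbox flush between jaw and stop with about 19 N at the knob. The handle was then let go; no squeeze force could be measured after that, and hand-in returned no verdict.

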